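# Change over the settling bottles

## Task

The deposit in the brown bottle has settled: push its tilting stand back until the brown bottle stands upright on its flat foot. Then push the clear bottle's stand over forwards so that it rests leaning on its sloping foot. Do it by pushing with the fingers: do not lift or carry the stands, keep each on its own white sheet, and leave the dropper bottles and the flask standing where it is.

Things in the scene. Friction and masses are not known exactly. Their poses are not given: they have to be found in the camera images.
- amber_stand: Blue tilting stand, brown bottle strapped in; one loose rigid piece, 0.4 to 0.8 kg. Flat upright foot 95 mm long and sloping front foot 90 mm long (both 90 wide, 6 thick) meet at a heel edge, 135 degrees apart. Origin: middle of the heel, at table height. z along the bottle; x from heel to back along the flat foot; y along the heel, level. Tips about y towards -x. Starts leaning 45 degrees on the sloping foot.
- clear_stand: The same stand, shape and axes with a clear bottle; starts upright. In own axes, mm: bottle axis x 35, radius 33, z 6 to 106, then shoulder and neck; back plate to x 74, z 100; sloping foot's tip x -64, z 64. Either stand balances at about 30 degrees of tilt: it falls to upright below that, on to the sloping foot above. 1 to 4 N level at the cap tips it about the heel, which may slide a little.
- amber_cap (a point): Centre of the top face of the brown bottle's black cap (36 mm across, 26 mm tall): 35 mm behind the heel and 165 mm up in the stand's own axes. About 165 mm above the table when upright, about 141 mm when tipped.
- clear_cap (a point): Centre of the top face of the clear bottle's white cap, placed as on the other stand.
- amber_sheet: White paper sheet under the brown bottle's stand, 260 mm along its x, 180 mm along its y, flat on the table and fixed. Origin at its centre; its x axis points roughly to the back of the stand. The heel starts within 15 mm of the centre.
- clear_sheet: White paper sheet under the clear bottle's stand, the same size and axes.
- dropper1: Small brown dropper bottle with black bulb, 32 mm across, 96 mm tall; origin at the centre of its underside. Not part of the job. Stands beside a sheet, about 125 mm from the sheet's long centre line.
- dropper2: Small brown dropper bottle with black bulb, 32 mm across, 96 mm tall; origin at the centre of its underside. Not part of the job. Stands beside a sheet, about 125 mm from the sheet's long centre line.
- dropper3: Small brown dropper bottle with black bulb, 32 mm across, 96 mm tall; origin at the centre of its underside. Not part of the job. Stands out at the side of the table.
- dropper4: Small brown dropper bottle with black bulb, 32 mm across, 96 mm tall; origin at the centre of its underside. Not part of the job. Stands out at the side of the table.
- flask: Conical glass flask with a black stopper, 72 mm across, 124 mm tall; origin at the centre of its underside. Not part of the job.
Mind the look-alikes: they are no part of the job. What is shaped like the amber_stand but turquoise is not meant. Leave any red look-alike of the clear_stand alone.

How it is judged (in metres and radians):
On the way, in this order (a step that is already met when the one before it is completed fails the run):
1. the brown bottle's stand is back upright on its flat foot (angle between amber_stand's own z axis and vertical below 0.06 rad), for 0.3 s.
2. the clear bottle's stand leans on its sloping foot (angle between clear_stand's own z axis and vertical between 0.7 and 0.87 rad), for 0.3 s.
At the end, for the whole second after the job is handed in: The brown bottle is upright within 3.4 degrees, the clear bottle leans 40 to 50 degrees forwards on its sloping foot, both at rest with the heel on the table, and the foot of each lies on its own sheet (overhanging its edge by at most 15 to 20 mm) (all of step 2 and angle between amber_stand's own z axis and vertical below 0.06 rad and linear speed of each of amber_stand, clear_stand below 0.02 m/s and angular speed of each of amber_stand, clear_stand below 0.1 rad/s and x of amber_stand in the frame of amber_sheet between -0.145 and 0.055 m and y of amber_stand in the frame of amber_sheet between -0.06 and 0.06 m and x of clear_stand in the frame of clear_sheet between -0.055 and 0.145 m and y of clear_stand in the frame of clear_sheet between -0.06 and 0.06 m and height (world z) of each of amber_stand, clear_stand below 0.006 m); the robot touches nothing.
It fails at once if the brown bottle's stand is lifted: heel more than 20 mm above the table (height (world z) of amber_stand above 0.02 m).
It fails at once if the clear bottle's stand is lifted: heel more than 20 mm above the table (height (world z) of clear_stand above 0.02 m).
It fails at once if the brown bottle's stand is knocked right over (angle between amber_stand's own z axis and vertical above 1.05 rad).
It fails at once if the clear bottle's stand is knocked right over (angle between clear_stand's own z axis and vertical above 1.05 rad).
It fails at once if a dropper bottle or the flask is shifted by more than 30 mm or tipped (distance of any of dropper1, dropper2, dropper3, dropper4, flask from where it was at the start of the episode above 0.03 m or angle between any of dropper1, dropper2, dropper3, dropper4, flask's own z axis and vertical above 0.4 rad).
It also fails if it takes over 48 s, if anything falls off the work surface, if the arm or the gripper's body presses on something with over 40 N, if the wrist force passes 120 N, or if a joint passes its speed limit or range.

## Robot

A 6-joint arm with a two-finger parallel gripper is mounted at the origin on the work surface. World frame = base frame: x ahead of the robot, y to its left, z up, the work surface at z = 0. Lengths are in m, angles in degrees, forces in N, time in s.
With the tool pointing down it reaches from about 0.35 to 0.725 m from the base axis. Payload 4.3 kg.
Tool frame: the origin (TCP) lies at the very end of the fingers, on their centre line; the grasp point (between the pads) lies 19 mm behind it; y points along the fingers, z is the direction in which the jaws open and shut, and the axes are right-handed (so a half turn about y gives the same grasp; the last joint's range is limited). The gripper opens to 85 mm and grips with 20 to 120 N. Pads are 22 mm wide; open, the fingers measure 114 mm over their backs; the gripper's body (76 mm by 85 mm) begins 54 mm behind the grasp point. The pads swing forward as they close: fully open they stand 13 mm farther back than shut.
Start: joints at [-77.481, 21.618, 4.641, 73.018, 0, 83.68], TCP at [0.186, -0.544, 0.231] pointing down, gripper open.
Joint ranges: [-156.06, 156.06], [-48.1, 94.91], [-58.44, 69.94], [-101.28, 121.22], [-78.64, 73.56], [-180, 180]. Speed limits (degrees/s): [147.25, 147.25, 180, 180, 180, 180].

## Interface

Orientations are given as [roll, pitch, yaw] about the fixed x, y, z axes, in that order (R = Rz(yaw) Ry(pitch) Rx(roll)).
In Python, from station import ctrl, cams, ticket gives the robot as it stands. The module is installed in compiled form; this text tells all that it offers.
- The arm moves only by the tool servo_tool, never from a script. Its argument "commands" is a list of rows, each a list of 6 numbers: the shift along the tool's x, y, z in mm, then the turn, a rotation vector about the tool's x, y, z in degrees. In form: [[tx, ty, tz, wx, wy, wz], ...]. A call has 1 to 5 rows; each row is the pose to reach, as a shift and turn from the pose measured when the call began, along the tool's axes at that moment; what a row does not reach only later rows make up. A row lasts 1/12 s, in which the tool goes at most 41.7 mm and 7.16 degrees, less where a joint would pass 70% of its speed; a pose out of reach is approached as far as the arm can. A call with a gripper value outside its range is refused whole. "claw" is the finger opening in mm, from 0 to 85.4, set as the call begins (left out, the last holds). The fingers move at their own pace and stop on an object; "newtons" is the grip in N (left out, the last holds). Time passes only in rows, so rows that repeat a pose let the fingers close. It gives the time, the measured TCP pose, the force and the opening at its end, in the units of the state.
- ctrl.get_obs(): the state, without advancing time (a new reading comes with each control period).
- cams.get_image(name): name is "side" or "top" or "wrist"; returns a dict with "image" (420x560x3 uint8, red, green, blue), "z_map" (420x560 float32, m along the optical axis (not along the pixel's ray), 0 where there is no reading), "camera_matrix" (3x3 intrinsics, pixels), "extrinsics" (4x4, takes a point from world to camera coordinates). Camera axes: x right, y up, looking along -z (the intrinsics and any distortion apply to the point x, -y, -z); pixel columns grow to the right and rows downward; lengths in m; the calibration is good to about 2 mm. A picture is of the moment at which its call begins.
- ticket.close_job(): hands the job in, once; it reports no verdict.
The state is a dict: "t": time; "q": joint angles; "qvel": joint speeds; "tau": joint torques, N m; "tcp_pos": TCP position; "tool_rot": TCP orientation; "contact_force": force on the tool from outside, world axes, zero at the start; "torque": the same for the moment, N m; "grip_width": finger opening in m.
Only numpy, scipy, OpenCV 4.12 (cv2) and the standard library are available. Lean on these libraries where they do the work, as an engineer would, in place of code of your own. Each camera call takes 0.05 s, during which the arm holds its last target.

## Working session

There is one attempt and no reset: what is moved stays moved. The work goes in short steps, Python scripts to look and compute and a tool call to move; the robot and the scene stay as the last step left them, time stands still between calls to the robot, and variables do not carry over. Pictures are saved under pics/ and viewed, and the job is handed in when it is done.

Besides the shell and the picture viewer there is one more tool, called after "Call:" as name(argument=value, ...) on one line, values as JSON. servo_tool: Moves the arm, as the interface text tells. Its arguments: {"type":"object","properties":{"commands":{"type":"array"},"claw":{"type":"number"},"newtons":{"type":"number"}},"required":["commands"]}

```bash
mkdir -p pics; python3 - <<'E'
from station import ctrl,cams
import cv2
o=ctrl.get_obs(); print(o)
for n in ("side","top","wrist"):
    d=cams.get_image(n); cv2.imwrite(f"pics/{n}0.png",d["image"][:,:,::-1]); print(n,d["camera_matrix"].tolist(),d["extrinsics"].round(4).tolist(),(d["z_map"]>0).mean())
E
```

```text
{'t': 0.0, 'q': array([-7.74815031e+01,  2.16602902e+01,  4.56043938e+00,  7.30148004e+01,
       -4.44326511e-04,  8.36804176e+01]), 'qvel': array([-0.10592255, -0.01669594,  0.0243188 ,  0.02835077, -0.00151556,
       -0.07907937]), 'tau': array([-4.05246219e-04, -4.63608563e+01,  2.69873214e+01,  2.09376903e-02,
        7.11177131e-05, -3.85519712e-06]), 'tcp_pos': array([ 0.18552782, -0.54356128,  0.23035998]), 'tool_rot': array([-9.01140034e+01,  1.21784847e-02, -1.61161932e+02]), 'contact_force': array([-0.33261087,  0.11827714, -0.51095156]), 'torque': array([ 0.00903202,  0.00926565, -0.02952021]), 'grip_width': 0.08511686070849524}
side [[448.53029554740937, 0.0, 279.1434183072927], [0.0, 448.53029554740937, 210.82399696820343], [0.0, 0.0, 1.0]] [[-0.9649, -0.2622, -0.0133, 0.5472], [0.1596, -0.6258, 0.7635, -0.1757], [-0.2085, 0.7346, 0.6457, -1.1306], [0.0, 0.0, 0.0, 1.0]] 0.9960841836734694
top [[469.89497184378064, 0.0, 276.03026400496907], [0.0, 469.89497184378064, 212.31896851121735], [0.0, 0.0, 1.0]] [[-0.0205, -0.9998, -0.0083, 0.0136], [0.9946, -0.0212, 0.1014, -0.5588], [-0.1016, -0.0062, 0.9948, -1.6529], [0.0, 0.0, 0.0, 1.0]] 0.9959863945578231
wrist [[292.58510422599267, 0.0, 274.67359876164073], [0.0, 292.58510422599267, 211.3055475403903], [0.0, 0.0, 1.0]] [[0.3232, -0.9463, -0.0007, -0.5752], [0.9111, 0.3113, -0.2702, 0.0356], [0.256, 0.0867, 0.9628, -0.3782], [0.0, 0.0, 0.0, 1.0]] 0.9960331632653061
```

View pics/side0.png

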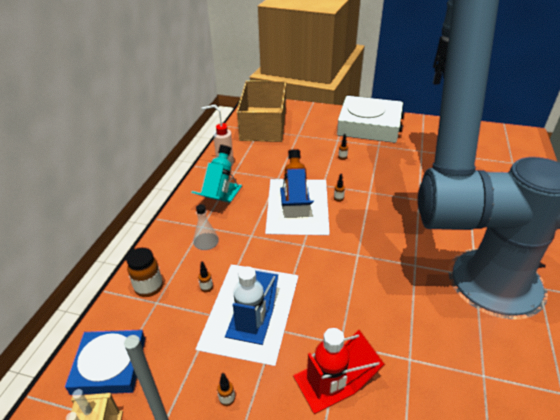

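View pics/top0.png

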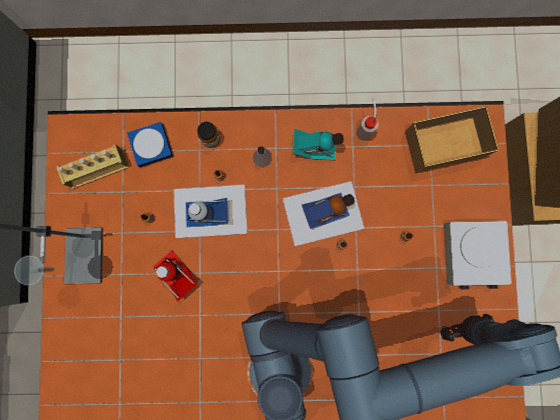

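```bash
cat > h.py <<'E'
import numpy as np,cv2
from station import ctrl,cams
def cloud(d):
    K=d["camera_matrix"];E=d["extrinsics"];z=d["z_map"];v,u=np.mgrid[0:420,0:560]
    P=np.stack([(u-K[0,2])/K[0,0]*z,-(v-K[1,2])/K[1,1]*z,-z],-1)
    return (P-E[:3,3])@E[:3,:3]
def proj(d,p):
    K=d["camera_matrix"];E=d["extrinsics"];c=E[:3,:3]@np.asarray(p,float)+E[:3,3]
    return K[0,0]*c[0]/-c[2]+K[0,2],K[1,1]*-c[1]/-c[2]+K[1,2]
def ray(d,u,v,h):
    K=d["camera_matrix"];E=d["extrinsics"];R=E[:3,:3]
    o=-R.T@E[:3,3];r=R.T@np.array([(u-K[0,2])/K[0,0],-(v-K[1,2])/K[1,1],-1]);return o+r*(h-o[2])/r[2]
E
python3 - <<'E'
from h import *
t=cams.get_image("top");s=cams.get_image("side")
a=cv2.resize(t["image"][160:260,160:380],None,fx=3.6,fy=3.6,interpolation=2)
cv2.imwrite("pics/topcrop.png",a[:,:,::-1])
b=cv2.resize(s["image"][130:370,190:390],None,fx=2.5,fy=2.5,interpolation=2)
cv2.imwrite("pics/sidecrop.png",b[:,:,::-1])
im=t["image"];hsv=cv2.cvtColor(im,cv2.COLOR_RGB2HSV)
P=cloud(t)
# sheets: white + low, and blue on table -> fill via contour hull
white=((hsv[...,1]<50)&(hsv[...,2]>170)).astype(np.uint8)
for n,(u0,u1,v0,v1) in {"amber":(276,370,175,250),"clear":(168,252,180,242)}.items():
    m=np.zeros_like(white);m[v0:v1,u0:u1]=white[v0:v1,u0:u1]
    c=max(cv2.findContours(m,0,1)[0],key=cv2.contourArea);r=cv2.minAreaRect(c);bx=cv2.boxPoints(r)
    w=np.array([ray(t,u,v,0.) for u,v in bx]);print(n,w.round(3)[:,:2].tolist(),w.mean(0).round(3))
    e=[w[1]-w[0],w[2]-w[1]];print([(np.linalg.norm(q).round(3),np.degrees(np.arctan2(q[1],q[0])).round(1)) for q in e])
    # caps
    sub=P[v0:v1,u0:u1];hh=hsv[v0:v1,u0:u1]
    hi=sub[...,2]>(0.1 if n=="amber" else .155)
    print("high pts",n,hi.sum(),sub[hi].mean(0).round(3),sub[hi].max(0).round(3),sub[hi].min(0).round(3))
    blue=(hh[...,0]>100)&(hh[...,0]<130)&(hh[...,1]>120)&(sub[...,2]<.2)
    q=sub[blue];print("blue",q.min(0).round(3),q.max(0).round(3))
    np.save(n+"_blue.npy",q)
E
```

```text
amber [[0.614, -0.022], [0.674, -0.277], [0.498, -0.314], [0.439, -0.062]] [ 0.556 -0.169  0.   ]
[(np.float64(0.262), np.float64(-76.8)), (np.float64(0.18), np.float64(-167.9))]
high pts amber 501 [ 0.563 -0.198  0.192] [ 0.605 -0.008  1.701] [ 0.388 -0.262  0.1  ]
blue [ 0.501 -0.258 -0.004] [ 0.628 -0.09   0.127]
clear [[0.656, 0.38], [0.667, 0.117], [0.489, 0.109], [0.478, 0.369]] [0.573 0.244 0.   ]
[(np.float64(0.263), np.float64(-87.6)), (np.float64(0.178), np.float64(-177.2))]
high pts clear 121 [0.529 0.216 0.456] [0.579 0.288 1.701] [ 0.388 -0.008  0.155]
blue [ 0.517  0.173 -0.006] [0.61  0.33  0.107]
```

View pics/topcrop.png

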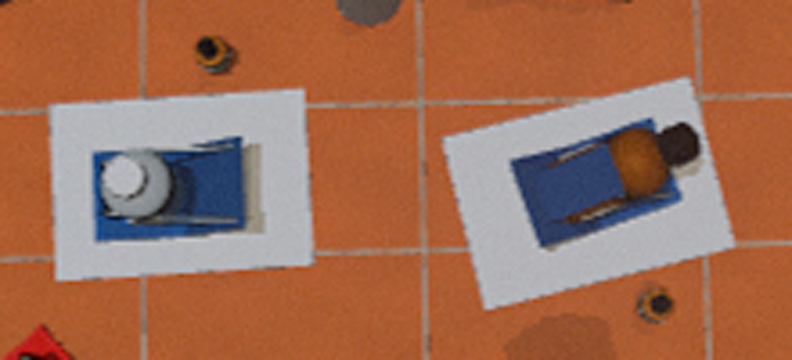

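View pics/sidecrop.png

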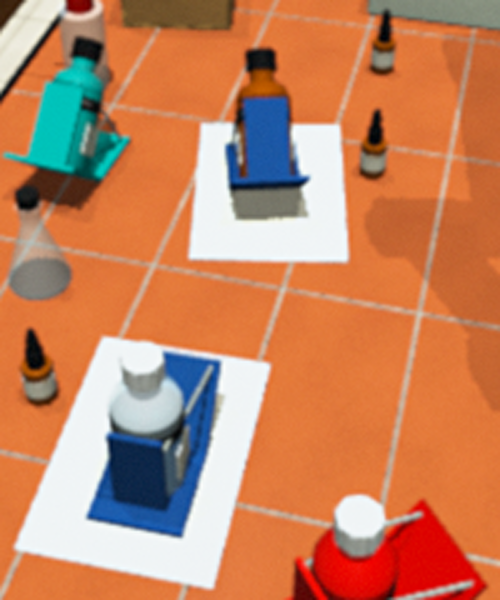

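```bash
python3 - <<'E'
from h import *
t=cams.get_image("top");s=cams.get_image("side")
o=ctrl.get_obs()
from scipy.spatial.transform import Rotation as R
print(o["tcp_pos"],R.from_euler("xyz",o["tool_rot"],degrees=True).as_matrix().round(3).tolist())
for d,nm in ((t,"top"),(s,"side")):
    P=cloud(d);h=cv2.cvtColor(d["image"],cv2.COLOR_RGB2HSV);h=h.astype(int)
    for n,c in {"amber":(.556,-.169),"clear":(.573,.244)}.items():
        near=(np.hypot(P[...,0]-c[0],P[...,1]-c[1])<.15)&(P[...,2]<.19)
        blue=near&(h[...,0]>100)&(h[...,0]<130)&(h[...,1]>120)
        Q=P[blue]
        # ransac plane w/ normals tilted 45deg
        rng=np.random.default_rng(0);best=None
        for _ in range(600):
            a,b,e=Q[rng.choice(len(Q),3,False)];k=np.cross(b-a,e-a);l=np.linalg.norm(k)
            if l<1e-4: continue
            k/=l;i=abs((Q-a)@k)<.003
            if (best is None or i.sum()>best.sum()) and .5<abs(k[2])<.85: best=i
        if best is None: print(nm,n,"no plane");continue
        q=Q[best];m=q.mean(0);k=np.linalg.svd(q-m)[2][2];k*=np.sign(k[2])
        # intersection with z=0
        hd=k[:2]/np.linalg.norm(k[:2]);x0=m[:2]+hd*m[2]*k[2]/np.linalg.norm(k[:2])
        print(nm,n,best.sum(),len(Q),"tilt",np.degrees(np.arccos(k[2])).round(1),"hdir",np.degrees(np.arctan2(k[1],k[0])).round(1),"mean",m.round(3),"heelpt",x0.round(3))
        if n=="clear": cap=near&(P[...,2]>.15)
        else: cap=near&(P[...,2]>.105)&(h[...,2]<75)
        C=P[cap];print("  cap",len(C),C.mean(0).round(3) if len(C) else 0, C.min(0).round(3),C.max(0).round(3), np.argwhere(cap).mean(0).round(0)[::-1])
P=cloud(t)
for n,(u,v) in {"d":(342,244),"d2":(406,237),"d3":(219,175),"d4":(147,218),"flask":(262,155)}.items():print(n,P[v-1:v+2,u-1:u+2].reshape(-1,3).max(0).round(3))
E
```

```text
[ 0.18566303 -0.54410286  0.23110244] [[-0.946, -0.0, 0.323], [-0.323, 0.0, -0.946], [-0.0, -1.0, -0.0]]
top amber 214 532 tilt 45.2 hdir 112.3 mean [ 0.556 -0.147  0.086] heelpt [ 0.523 -0.068]
  cap 122 [ 0.583 -0.237  0.139] [ 0.538 -0.258  0.106] [ 0.604 -0.178  0.158] [347. 200.]
top clear 278 518 tilt 44.9 hdir 92.1 mean [0.566 0.207 0.036] heelpt [0.565 0.243]
  cap 101 [0.562 0.269 0.164] [0.545 0.251 0.15 ] [0.579 0.288 0.172] [195. 209.]
side amber 387 708 tilt 44.3 hdir 109.7 mean [ 0.555 -0.15   0.09 ] heelpt [ 0.524 -0.063]
  cap 87 [ 0.582 -0.231  0.141] [ 0.567 -0.242  0.127] [ 0.599 -0.22   0.154] [294. 154.]
side clear 323 1632 tilt 41.1 hdir 94.3 mean [0.541 0.201 0.044] heelpt [0.537 0.251]
  cap 259 [0.56  0.275 0.163] [0.543 0.252 0.15 ] [0.582 0.291 0.168] [247. 275.]
d [ 0.443 -0.221  0.091]
d2 [ 0.464 -0.449  0.064]
d3 [0.696 0.206 0.073]
d4 [0.549 0.459 0.067]
flask [0.756 0.05  0.113]
```

The blue stand leaning on the right sheet (top view ~335,208; cap 347,200) is the amber one; the turquoise one (320,145) is a decoy. The blue upright stand with the white cap (207,212; cap 195,209) is the clear one; the red one (175,275) is a decoy. The enlarged crops confirm this. Both stands face world −y.

Call:
servo_tool(commands=[[-40,0,-8,0,0,0],[-80,0,-16,0,0,0],[-120,0,-24,0,0,0],[-160,0,-32,0,0,0],[-200,0,-40,0,0,0]], claw=0)

```text
t: 0.77
tcp_pos: [0.3633, -0.4406, 0.2312]
tool_rot: [-90.0, 0.0, -161.2]
contact_force: [-0.1, -0.6, -0.5]
grip_width: 0.0257
```

Call:
servo_tool(commands=[[-40,0,-8,0,0,0],[-80,0,-16,0,0,0],[-120,0,-24,0,0,0],[-160,0,-32,0,0,0],[-200,0,-40,0,0,0]])

```text
t: 1.18
tcp_pos: [0.5414, -0.3369, 0.2314]
tool_rot: [-90.0, 0.0, -161.2]
contact_force: [-0.4, -1.0, 0.9]
grip_width: 0.0001
```

Call:
servo_tool(commands=[[-36,0,-6,0,0,0],[-72,0,-13,0,0,0],[-72,40,-13,0,0,0],[-72,75,-13,0,0,0],[-72,75,-13,0,0,0]])

```text
t: 1.6
tcp_pos: [0.6007, -0.2972, 0.1471]
tool_rot: [-90.7, -0.6, -161.1]
contact_force: [-1.7, 0.6, -3.6]
grip_width: -0.0002
```

```bash
python3 - <<'E'
from h import *
o=ctrl.get_obs();print(o["tcp_pos"],o["tool_rot"],o["contact_force"])
t=cams.get_image("top");s=cams.get_image("side")
a=cv2.resize(t["image"][170:260,270:390],None,fx=4,fy=4,interpolation=2)
b=cv2.resize(s["image"][110:250,240:340],None,fx=3,fy=3,interpolation=2)[:360]
cv2.imwrite("pics/a1.png",np.hstack([a,b])[:,:,::-1])
E
```

```text
[ 0.60070607 -0.29723654  0.14708117] [ -90.70576597   -0.5825813  -161.09223389] [-1.67016962  0.55703249 -3.58976232]
```

View pics/a1.png

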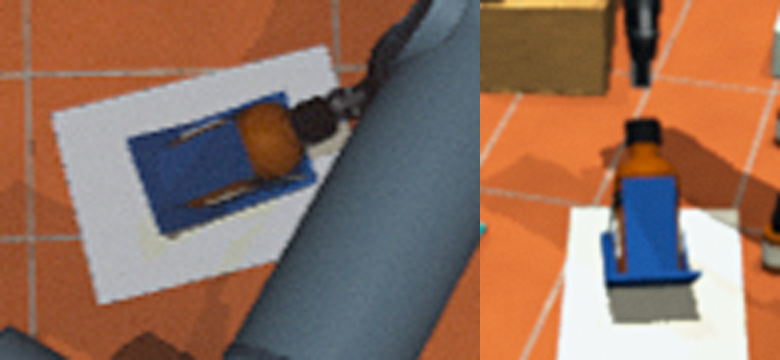

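The fingers stand just in front of the black cap (crop ~345,100 against the cap at 315,115), in line with the stand. I'll lower them, then push.

Call:
servo_tool(commands=[[-2,17,0,0,0,0],[-2,33,0,0,0,0],[-2,33,0,0,0,0],[-2,33,-6,0,0,0],[-2,33,-12,0,0,0]])

```text
t: 2.12
tcp_pos: [0.6025, -0.2892, 0.1248]
tool_rot: [-90.1, -0.0, -161.3]
contact_force: [0.9, 0.4, -0.8]
grip_width: 0.0001
```

Call:
servo_tool(commands=[[0,0,-4,0,0,0],[0,0,-8,0,0,0],[0,0,-12,0,0,0],[0,-2,-16,0,0,0],[0,-4,-20,0,0,0]])

```text
t: 2.53
tcp_pos: [0.5959, -0.2697, 0.1291]
tool_rot: [-90.1, -0.0, -161.2]
contact_force: [-0.1, 1.7, -0.9]
grip_width: 0.0003
```

```bash
python3 - <<'E'
from h import *
o=ctrl.get_obs();print(o["tcp_pos"],o["tool_rot"],o["contact_force"])
t=cams.get_image("top");s=cams.get_image("side")
a=cv2.resize(t["image"][170:260,270:390],None,fx=4,fy=4,interpolation=2)
b=cv2.resize(s["image"][110:230,240:340],None,fx=3,fy=3,interpolation=2)[:360]
cv2.imwrite("pics/a2.png",np.hstack([a,b])[:,:,::-1])
w=cams.get_image("wrist");cv2.imwrite("pics/w2.png",w["image"][:,:,::-1])
E
```

```text
[ 0.59594786 -0.26974269  0.12914048] [-9.00544861e+01 -2.88533813e-02 -1.61241720e+02] [-0.10523866  1.71985149 -0.87784048]
```

View pics/a2.png

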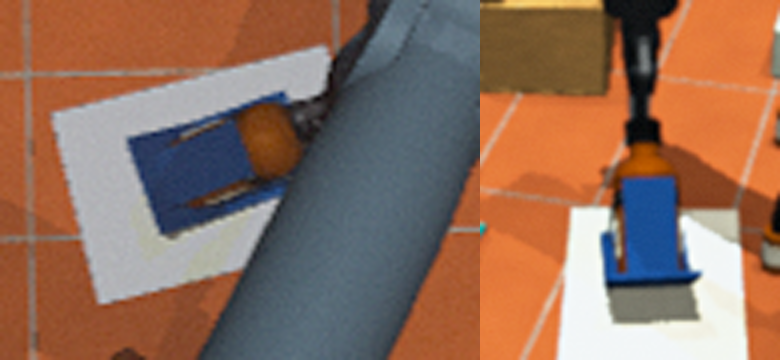

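View pics/w2.png

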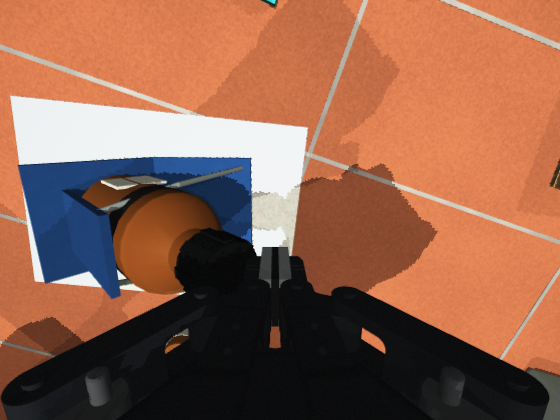

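Call:
servo_tool(commands=[[0,0,8,0,0,0],[0,10,8,0,0,0],[0,16,8,0,0,0],[0,16,8,0,0,0],[0,16,8,0,0,0]])

```text
t: 3.1
tcp_pos: [0.5979, -0.2772, 0.1117]
tool_rot: [-90.2, -0.1, -161.2]
contact_force: [-0.6, -0.7, -0.4]
grip_width: 0.0001
```

Call:
servo_tool(commands=[[0,0,-5,0,0,0],[0,0,-10,0,0,0],[0,0,-15,0,0,0],[0,0,-15,0,0,0]])

```text
t: 3.43
tcp_pos: [0.5928, -0.2616, 0.1121]
tool_rot: [-90.2, -0.1, -161.2]
contact_force: [0.1, -1.6, -0.0]
grip_width: 0.0
```

Call:
servo_tool(commands=[[0,-2,-4,0,0,0],[0,-4,-8,0,0,0],[0,-6,-12,0,0,0],[0,-9,-16,0,0,0],[0,-11,-20,0,0,0]])

```text
t: 3.85
tcp_pos: [0.5862, -0.2421, 0.1236]
tool_rot: [-90.2, -0.1, -161.2]
contact_force: [-0.2, 0.4, -0.8]
grip_width: 0.0005
```

```bash
python3 - <<'E'
from h import *
o=ctrl.get_obs();print(o["tcp_pos"],o["tool_rot"],o["contact_force"])
s=cams.get_image("side");w=cams.get_image("wrist")
b=cv2.resize(s["image"][110:250,240:360],None,fx=3,fy=3,interpolation=2)
cv2.imwrite("pics/a3.png",np.hstack([b,w["image"]])[::1,:440+80*0+360][:,:,::-1] if 0 else np.hstack([b,w["image"][:,100:520]])[:,:,::-1])
E
```

```text
[ 0.58619891 -0.2421407   0.12360972] [-9.02023965e+01 -9.51720999e-02 -1.61170886e+02] [-0.211799   0.4420091 -0.779305 ]
```

View pics/a3.png

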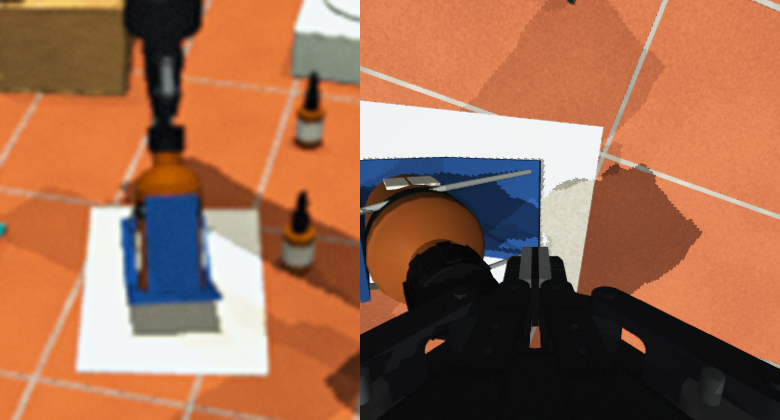

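The fingers are pressing on the cap's front, and the blue plate (side crop 170,245) is getting steeper. I'll continue.

Call:
servo_tool(commands=[[0,-2,-4,0,0,0],[0,-4,-8,0,0,0],[0,-6,-12,0,0,0],[0,-8,-16,0,0,0],[0,-10,-20,0,0,0]])

```text
t: 4.37
tcp_pos: [0.5798, -0.2227, 0.134]
tool_rot: [-90.2, -0.1, -161.1]
contact_force: [0.2, 0.2, -0.2]
grip_width: -0.0001
```

Call:
servo_tool(commands=[[0,-1,-3,0,0,0],[0,-2,-6,0,0,0],[0,-2,-9,0,0,0],[0,-2,-9,0,0,0],[0,-2,-9,0,0,0]])

```text
t: 4.78
tcp_pos: [0.5768, -0.214, 0.136]
tool_rot: [-90.2, -0.1, -161.1]
contact_force: [-0.4, 0.7, 0.0]
grip_width: 0.0001
```

```bash
python3 - <<'E'
from h import *
o=ctrl.get_obs();print(o["tcp_pos"],o["tool_rot"],o["contact_force"])
s=cams.get_image("side");w=cams.get_image("wrist")
b=cv2.resize(s["image"][110:250,240:360],None,fx=3,fy=3,interpolation=2)
cv2.imwrite("pics/a4.png",np.hstack([b,w["image"][:,100:520]])[:,:,::-1])
E
```

```text
[ 0.57677123 -0.21402042  0.13602027] [-9.01943471e+01 -8.64824410e-02 -1.61124762e+02] [-0.42673632  0.72876274  0.02930679]
```

View pics/a4.png

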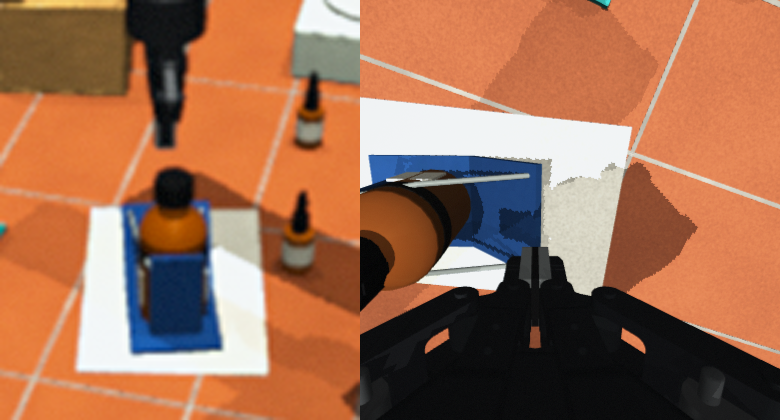

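Call:
servo_tool(commands=[[0,0,10,0,0,0],[0,-40,20,0,0,0],[0,-80,20,0,0,0],[0,-115,20,0,0,0],[0,-115,20,0,0,0]])

```text
t: 5.3
tcp_pos: [0.5869, -0.2363, 0.2592]
tool_rot: [-89.6, 0.4, -161.2]
contact_force: [-0.0, -0.8, 0.7]
grip_width: -0.0001
```

```bash
python3 - <<'E'
from h import *
o=ctrl.get_obs();print(o["tcp_pos"],o["q"].round(1),o["contact_force"])
E
```

```text
[ 0.58688519 -0.23628248  0.25921195] [-2.770e+01  2.810e+01  1.880e+01  8.010e+01  1.000e-01  1.335e+02] [-0.01824226 -0.82419402  0.71453274]
```

Call:
servo_tool(commands=[[-10,0,-37,0,-7,0],[-21,0,-73,0,-14,0],[-31,0,-110,0,-21,0],[-42,0,-146,0,-28,0],[-52,0,-183,0,-35,0]], claw=14)

```text
t: 5.72
tcp_pos: [0.5774, -0.0456, 0.2583]
tool_rot: [-89.4, 0.1, -125.9]
contact_force: [0.0, -0.2, 0.1]
grip_width: 0.0142
```

```bash
cat >> h.py <<'E'
from scipy.spatial.transform import Rotation as R
def to(p):
    o=ctrl.get_obs();M=R.from_euler("xyz",o["tool_rot"],degrees=True).as_matrix()
    print(o["tcp_pos"].round(4),o["tool_rot"].round(1),o["q"].round(0));print("shift mm",(M.T@(np.array(p)-o["tcp_pos"])*1000).round(1)); print(M.round(3).tolist())
E
python3 -c "
from h import *
to([.559,.338,.25])"
```

```text
[ 0.5774 -0.0456  0.2583] [-8.940e+01  1.000e-01 -1.259e+02] [-11.  21.   8.  76.  -0. 115.]
shift mm [-299.8    6.6 -240. ]
[[-0.587, 0.01, 0.81], [-0.81, -0.004, -0.587], [-0.003, -1.0, 0.01]]
```

Call:
servo_tool(commands=[[-30,0,-24,0,-7,0],[-60,0,-48,0,-14,0],[-90,0,-72,0,-21,0],[-120,0,-96,0,-28,0],[-150,0,-120,0,-35,0]])

```text
t: 6.13
tcp_pos: [0.5686, 0.1476, 0.2574]
tool_rot: [-89.4, -0.2, -90.6]
contact_force: [-0.2, 0.7, -0.3]
grip_width: 0.0139
```

```bash
python3 - <<'E'
from h import *
to([.559,.338,.25])
# check both stands again
t=cams.get_image("top");s=cams.get_image("side")
for d in(t,s):
    P=cloud(d)
    for n,c in {"amber":(.556,-.169),"clear":(.565,.27)}.items():
        cap=(np.hypot(P[...,0]-c[0],P[...,1]-c[1])<.07)&(P[...,2]>.152)&(P[...,2]<.18)
        C=P[cap];print(n,len(C),np.median(C,0).round(4) if len(C) else 0)
b=cv2.resize(s["image"][130:370,190:390],None,fx=2.5,fy=2.5,interpolation=2)
cv2.imwrite("pics/s5.png",b[:,:,::-1])
E
```

```text
[0.5686 0.1476 0.2574] [-89.4  -0.2 -90.6] [ 9. 22. 10. 77. -0. 99.]
shift mm [-190.4    6.5  -11.7]
[[-0.011, 0.011, 1.0], [-1.0, -0.004, -0.01], [0.004, -1.0, 0.011]]
amber 99 [ 0.5464 -0.1268  0.1653]
clear 0 0
amber 128 [ 0.5441 -0.1174  0.1641]
clear 246 [0.5603 0.2749 0.1652]
```

View pics/s5.png

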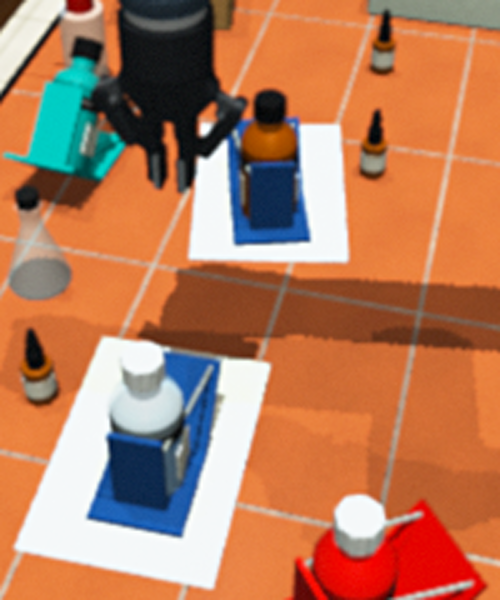

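The brown bottle is upright (cap at 270,105, height 165 mm) and on its sheet. I'll go to the back of the clear bottle.

Call:
servo_tool(commands=[[-40,2,-3,0,-1,0],[-80,2,-6,0,-2,0],[-120,3,-8,0,-2.5,0],[-160,4,-10,0,-2.5,0],[-192,5,-11,0,-2.5,0]])

```text
t: 6.65
tcp_pos: [0.559, 0.3449, 0.2513]
tool_rot: [-89.4, -0.1, -88.0]
contact_force: [-0.1, 0.1, -0.1]
grip_width: 0.0139
```

Call:
servo_tool(commands=[[0,35,0,0,0,0],[0,70,0,0,0,0],[0,104,0,0,0,0],[0,104,0,0,0,0],[0,104,0,0,0,0]])

```text
t: 7.07
tcp_pos: [0.5587, 0.3428, 0.1451]
tool_rot: [-89.7, -0.3, -88.1]
contact_force: [0.3, 0.0, 0.8]
grip_width: 0.0139
```

```bash
python3 - <<'E'
from h import *
to([.56,.305,.145])
w=cams.get_image("wrist");s=cams.get_image("side")
b=cv2.resize(s["image"][230:370,180:300],None,fx=3,fy=3,interpolation=2)
cv2.imwrite("pics/c6.png",np.hstack([b,w["image"][:,100:520]])[:,:,::-1])
E
```

```text
[0.5587 0.3428 0.1451] [-89.7  -0.3 -88.1] [ 26.  33.  10.  67.  -0. 114.]
shift mm [37.8  0.2 -0. ]
[[0.034, 0.005, 0.999], [-0.999, -0.005, 0.034], [0.005, -1.0, 0.005]]
```

View pics/c6.png

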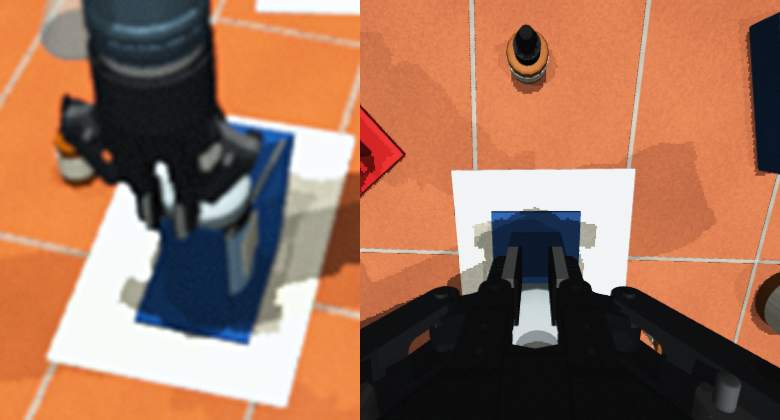

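The fingers stand behind the white cap, which is centred between them (wrist crop ~535,320). I'll push forwards.

Call:
servo_tool(commands=[[12,0,0,0,0,0],[24,0,0,0,0,0],[30,0,0,0,0,0],[35,0,0,0,0,0],[40,0,0,0,0,0]])

```text
t: 7.58
tcp_pos: [0.5637, 0.3037, 0.1506]
tool_rot: [-89.2, -0.0, -88.1]
contact_force: [0.2, -0.9, 1.0]
grip_width: 0.0143
```

Call:
servo_tool(commands=[[5,0,0,0,0,0],[10,0,0,0,0,0],[15,0,0,0,0,0],[20,0,0,0,0,0],[25,0,0,0,0,0]])

```text
t: 8.0
tcp_pos: [0.5645, 0.2785, 0.1507]
tool_rot: [-89.2, -0.0, -88.1]
contact_force: [-0.1, 0.9, 1.5]
grip_width: 0.0138
```

```bash
python3 - <<'E'
from h import *
to([.56,.22,.145]);print(ctrl.get_obs()["contact_force"])
w=cams.get_image("wrist");s=cams.get_image("side")
b=cv2.resize(s["image"][230:370,180:300],None,fx=3,fy=3,interpolation=2)
cv2.imwrite("pics/c7.png",np.hstack([b,w["image"][:,100:520]])[:,:,::-1])
E
```

```text
[0.5645 0.2785 0.1507] [-89.2  -0.  -88.1] [ 21.  29.   4.  64.  -0. 109.]
shift mm [58.3  5.6 -6.5]
[[0.033, 0.015, 0.999], [-0.999, 0.0, 0.033], [0.0, -1.0, 0.015]]
[-0.08804494  0.93551143  1.51201603]
```

View pics/c7.png

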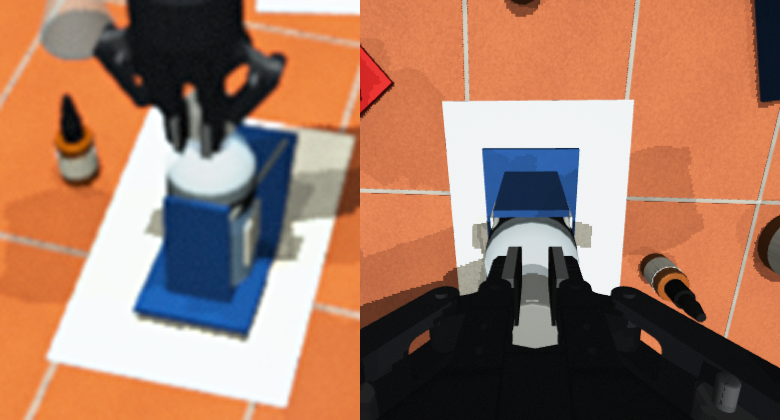

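The stand is starting to tip: its back edge lifts at side crop (190,325). I'll continue.

Call:
servo_tool(commands=[[5,0,0,0,0,0],[10,1,0,0,0,0],[15,2,-1,0,0,0],[20,3,-1,0,0,0],[25,3,-1,0,0,0]])

```text
t: 8.52
tcp_pos: [0.5641, 0.2521, 0.1472]
tool_rot: [-89.2, -0.1, -88.2]
contact_force: [-0.9, 1.3, 0.6]
grip_width: 0.0137
```

```bash
python3 - <<'E'
from h import *
to([.56,.22,.145]);print(ctrl.get_obs()["contact_force"])
w=cams.get_image("wrist");s=cams.get_image("side")
b=cv2.resize(s["image"][230:370,180:300],None,fx=3,fy=3,interpolation=2)
cv2.imwrite("pics/c8.png",np.hstack([b,w["image"][:,100:520]])[:,:,::-1])
E
```

```text
[0.5641 0.2521 0.1472] [-89.2  -0.1 -88.2] [ 18.  28.   2.  63.  -0. 107.]
shift mm [31.9  2.1 -5.2]
[[0.032, 0.014, 0.999], [-0.999, -0.001, 0.032], [0.001, -1.0, 0.014]]
[-0.93870428  1.34365585  0.57285584]
```

View pics/c8.png

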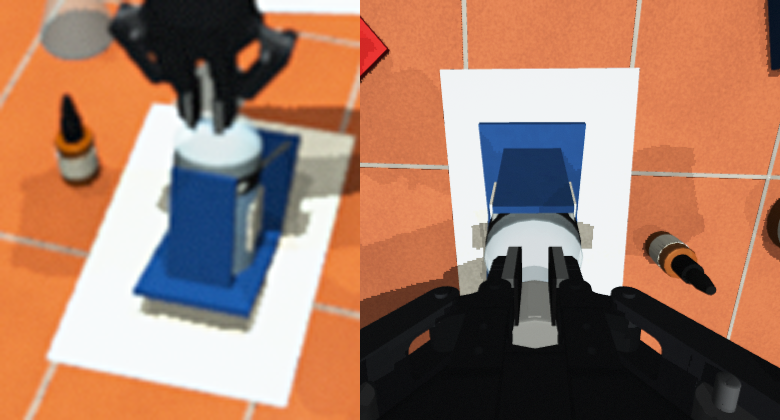

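It is tipping as intended, with the back of the foot lifting. I'll continue past balance.

Call:
servo_tool(commands=[[5,0,0,0,0,0],[10,0,0,0,0,0],[14,0,-1,0,0,0],[18,0,-1,0,0,0],[22,0,-1,0,0,0]])

```text
t: 9.03
tcp_pos: [0.5639, 0.2291, 0.1472]
tool_rot: [-89.2, -0.1, -88.2]
contact_force: [-0.5, -0.3, -0.7]
grip_width: 0.0139
```

Call:
servo_tool(commands=[[4,0,0,0,0,0],[8,0,0,0,0,0],[12,0,0,0,0,0],[15,0,0,0,0,0],[15,0,0,0,0,0]])

```text
t: 9.45
tcp_pos: [0.5644, 0.2134, 0.1473]
tool_rot: [-89.2, -0.1, -88.3]
contact_force: [-0.0, 0.3, -0.3]
grip_width: 0.0141
```

```bash
python3 - <<'E'
from h import *
to([.56,.22,.145]);print(ctrl.get_obs()["contact_force"])
w=cams.get_image("wrist");s=cams.get_image("side")
b=cv2.resize(s["image"][230:370,180:300],None,fx=3,fy=3,interpolation=2)
cv2.imwrite("pics/c9.png",np.hstack([b,w["image"][:,100:520]])[:,:,::-1])
E
```

```text
[0.5644 0.2134 0.1473] [-89.2  -0.1 -88.3] [ 15.  26.  -1.  62.  -0. 103.]
shift mm [-6.7  2.2 -4.2]
[[0.03, 0.014, 0.999], [-1.0, -0.002, 0.03], [0.002, -1.0, 0.014]]
[-0.03867275  0.33160716 -0.31047471]
```

View pics/c9.png

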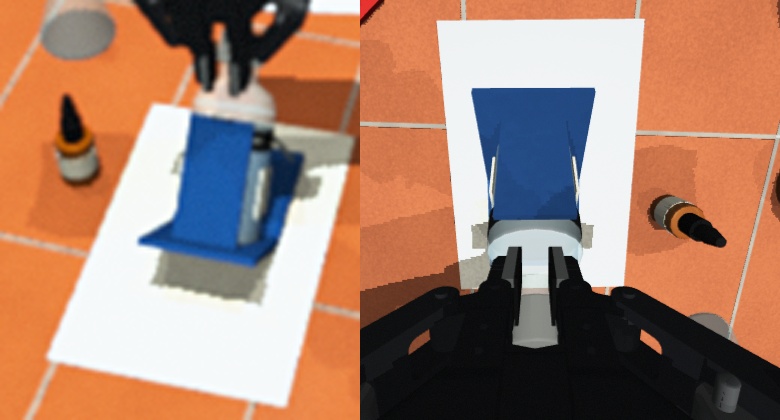

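Call:
servo_tool(commands=[[4,0,0,0,0,0],[8,0,0,0,0,0],[12,0,0,0,0,0],[15,0,0,0,0,0],[15,0,0,0,0,0]])

```text
t: 9.97
tcp_pos: [0.5649, 0.1983, 0.1474]
tool_rot: [-89.2, -0.1, -88.3]
contact_force: [-0.8, 0.2, -0.5]
grip_width: 0.0141
```

```bash
python3 - <<'E'
from h import *
to([.56,.22,.145]);print(ctrl.get_obs()["contact_force"])
w=cams.get_image("wrist");s=cams.get_image("side")
b=cv2.resize(s["image"][200:340,180:300],None,fx=3,fy=3,interpolation=2)
cv2.imwrite("pics/c10.png",np.hstack([b,w["image"][:,100:520]])[:,:,::-1])
E
```

```text
[0.5649 0.1983 0.1474] [-89.2  -0.1 -88.3] [ 13.  26.  -2.  62.  -0. 102.]
shift mm [-21.8   2.3  -4.3]
[[0.03, 0.014, 0.999], [-1.0, -0.002, 0.03], [0.002, -1.0, 0.014]]
[-0.84487393  0.2290783  -0.47673612]
```

View pics/c10.png

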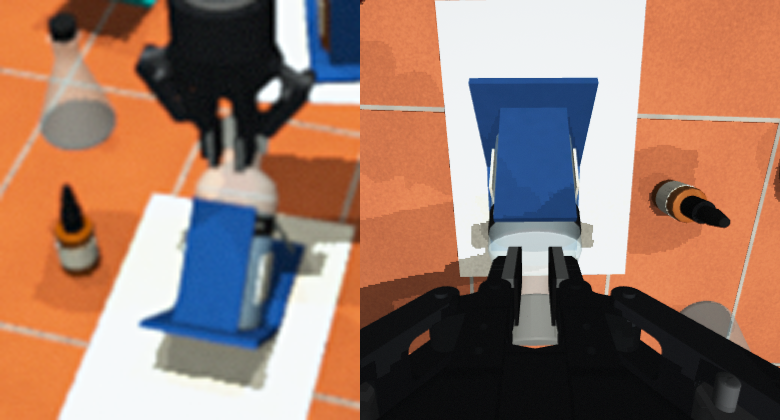

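```bash
cat >> h.py <<'E'
def plane(c,lo,hi,nm="side"):
    d=cams.get_image(nm);P=cloud(d);h=cv2.cvtColor(d["image"],cv2.COLOR_RGB2HSV).astype(int)
    b=(np.hypot(P[...,0]-c[0],P[...,1]-c[1])<.15)&(P[...,2]<.19)&(P[...,2]>-.02)&(h[...,0]>100)&(h[...,0]<130)&(h[...,1]>120)
    Q=P[b];rng=np.random.default_rng(0)
    for rep in range(2):
        best=None
        for _ in range(600):
            a,p,e=Q[rng.choice(len(Q),3,False)];k=np.cross(p-a,e-a);l=np.linalg.norm(k)
            if l<1e-5: continue
            k/=l;i=abs((Q-a)@k)<.003
            if best is None or i.sum()>best.sum(): best=i
        q=Q[best];m=q.mean(0);k=np.linalg.svd(q-m)[2][2];k*=np.sign(k[2])
        print(nm,"n",best.sum(),"normal",k.round(3),"angle from vert",np.degrees(np.arccos(k[2])).round(1),"mean",m.round(3),"zmin",q[:,2].min().round(3),"ymin/max",q[:,1].min().round(3),q[:,1].max().round(3))
        Q=Q[~best]
E
python3 -c "
from h import *
plane((.565,.25),0,0)"
```

```text
side n 819 normal [-0.03   0.708  0.706] angle from vert 45.1 mean [0.562 0.249 0.089] zmin 0.055 ymin/max 0.216 0.284
side n 214 normal [ 0.01  -0.659  0.752] angle from vert 41.2 mean [0.553 0.28  0.055] zmin 0.004 ymin/max 0.217 0.302
```

The clear stand already leans 45.1° on its sloping foot (plate normal), with the heel at about y 0.233. I'll withdraw backwards, then up.

Call:
servo_tool(commands=[[-8,0,0,0,0,0],[-18,-4,0,0,0,0],[-30,-30,0,0,0,0],[-40,-70,0,0,0,0],[-40,-110,0,0,0,0]])

```text
t: 10.53
tcp_pos: [0.5604, 0.2416, 0.2574]
tool_rot: [-89.4, -0.1, -88.1]
contact_force: [2.1, 0.4, 0.6]
grip_width: 0.0138
```

Call:
servo_tool(commands=[[0,-20,-40,0,0,0],[0,-20,-80,0,0,0],[0,-20,-120,0,0,0],[0,-20,-120,0,0,0],[0,-20,-120,0,0,0]])

```text
t: 10.95
tcp_pos: [0.4372, 0.2383, 0.2764]
tool_rot: [-89.5, -0.1, -87.9]
contact_force: [1.7, -0.8, 0.6]
grip_width: 0.0138
```

```bash
python3 - <<'E'
from h import *
to([.5,.2,.25]);o=ctrl.get_obs();print(o["contact_force"],o["t"])
plane((.565,.23),0,0)
plane((.565,.23),0,0,"top")
plane((.556,-.15),0,0);plane((.556,-.15),0,0,"top")
w=cams.get_image("top");s=cams.get_image("side")
cv2.imwrite("pics/f_s.png",s["image"][:,:,::-1]);cv2.imwrite("pics/f_t.png",w["image"][:,:,::-1])
P=cloud(s);C=P[(np.hypot(P[...,0]-.55,P[...,1]+.13)<.05)&(P[...,2]>.155)&(P[...,2]<.18)];print("amber cap",len(C),np.median(C,0),C.max(0),C.min(0))
E
```

```text
[0.4372 0.2383 0.2764] [-89.5  -0.1 -87.9] [ 21.  12.  -2.  76.  -0. 109.]
shift mm [40.5 27.  61.2]
[[0.036, 0.009, 0.999], [-0.999, -0.001, 0.036], [0.001, -1.0, 0.009]]
[ 1.7050986  -0.75933075  0.56620993] 10.95
side n 807 normal [-0.019  0.71   0.704] angle from vert 45.3 mean [0.562 0.25  0.089] zmin 0.055 ymin/max 0.215 0.283
side n 202 normal [ 0.014 -0.678  0.735] angle from vert 42.7 mean [0.551 0.282 0.057] zmin 0.004 ymin/max 0.223 0.301
top n 205 normal [-0.006  0.692  0.722] angle from vert 43.8 mean [0.564 0.252 0.085] zmin 0.051 ymin/max 0.214 0.288
top n 144 normal [ 0.025 -0.693  0.721] angle from vert 43.9 mean [0.559 0.274 0.049] zmin -0.002 ymin/max 0.221 0.299
side n 206 normal [ 0.009 -0.006  1.   ] angle from vert 0.6 mean [ 0.54  -0.094  0.007] zmin 0.004 ymin/max -0.158 -0.055
side n 55 normal [ 0.273 -0.962  0.009] angle from vert 89.5 mean [ 0.539 -0.087  0.047] zmin 0.004 ymin/max -0.098 -0.079
top n 212 normal [-0.208  0.674  0.709] angle from vert 44.8 mean [ 0.566 -0.191  0.041] zmin -0.002 ymin/max -0.226 -0.154
top n 110 normal [ 0.057 -0.009  0.998] angle from vert 3.3 mean [ 0.533 -0.094  0.006] zmin 0.001 ymin/max -0.174 -0.059
  return _methods._mean(a, axis=axis, dtype=dtype,
  ret = um.true_divide(
Traceback (most recent call last):
ValueError: zero-size array to reduction operation maximum which has no identity
```

View pics/f_s.png

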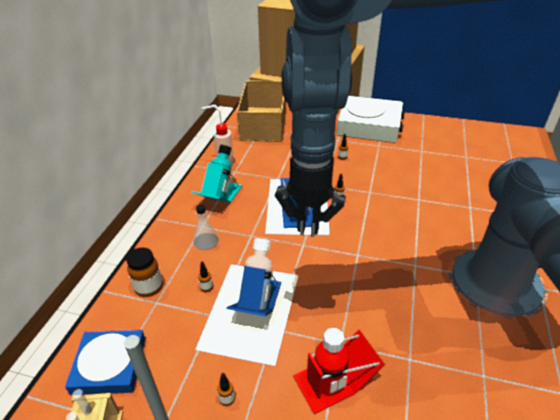

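View pics/f_t.png

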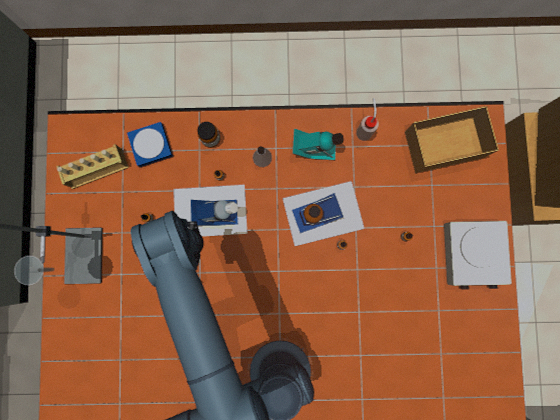

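Both views show the brown bottle upright (top 315,212), the clear one leaning (top 228,210), and the droppers and flask standing. I'll let the arm settle, then hand in.

Call:
servo_tool(commands=[[0,0,0,0,0,0],[0,0,0,0,0,0],[0,0,0,0,0,0],[0,0,0,0,0,0],[0,0,0,0,0,0]])

```text
t: 11.67
tcp_pos: [0.4418, 0.238, 0.2762]
tool_rot: [-89.4, -0.0, -88.1]
contact_force: [-0.7, -0.3, -0.1]
grip_width: 0.0137
```

```bash
python3 - <<'E'
from station import ctrl,ticket
o=ctrl.get_obs();print(o["contact_force"],o["qvel"].round(1))
print(ticket.close_job())
E
```

```text
[-0.74475353 -0.30805369 -0.13643225] [ 0.  -0.1 -0.1 -0.   0.1 -0.1]
the job is handed in; nothing more can be done
None
```

I pushed the brown bottle's stand back at its cap until it dropped upright on its flat foot. Then I pushed the clear bottle's stand forwards from behind its cap until it rested on its sloping foot. The arm was withdrawn clear of everything, and I handed the job in at about 11.7 s.

**Last checks:**
- **Brown stand:** the flat foot measured 0.6° from level in the side view. The top view gave 3.3°, from few and noisy points, and that view's 44.8° plane is the sloping foot. The cap stood about 165 mm high when measured before the clear stand was pushed; the final cap check failed because the arm hid the cap from the side camera.
- **Clear stand:** it leaned 45.3° in the side view and 43.8° in the top view. The heel moved only a few millimetres.
- **Surroundings:** by eye, both stands were on their own sheets, and the dropper bottles and flask were standing where they were. I did not re-measure their positions.

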